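# Turn the letter opener handle-first in the pen tray

### The arm

A 6-joint arm with a two-finger parallel gripper is mounted at the origin on the work surface. World frame = base frame: x ahead of the robot, y to its left, z up, the work surface at z = 0. Lengths are in m, angles in degrees, forces in N, time in s.
With the tool pointing down it reaches from about 0.375 to 0.925 m from the base axis. Payload 5.7 kg.
Tool frame: the origin (TCP) lies on the mounting face of the last link; the fingertips stand 182 mm ahead of it and the grasp point (between the pads) lies 163 mm ahead of it; z points along the fingers, y is the line along which they close (so a half turn about z gives the same grasp; the last joint's range is limited). The gripper opens to 88 mm and grips with 3 to 60 N. Pads are 20 mm wide; open, the fingers measure 115 mm over their backs; the gripper's body (75 mm by 178 mm) begins 61 mm behind the grasp point.
Start: joints at [-77.069, 20.558, 86.54, -0, 72.909, -6.595], TCP at [0.201, -0.565, 0.405] pointing down, gripper open.
Joint ranges: [-170.27, 170.27], [-57.76, 135], [12.27, 136.19], [-55.21, 235.2], [11.17, 155.16], [-170.74, 170.74]. Speed limits (degrees/s): [136.94, 136.94, 180, 180, 180, 180].

### API

Orientations are given as [roll, pitch, yaw] about the fixed x, y, z axes, in that order (R = Rz(yaw) Ry(pitch) Rx(roll)).
In Python, from plant import bot, vision gives the robot as it stands.
- The arm moves only by the shell command python3 -m inch 'ROWS' [OPENING] [FORCE]. ROWS is text: rows parted by semicolons, each of 6 numbers parted by spaces: the shift along the tool's x, y, z scaled (see below), then the turn, a rotation vector about the tool's x, y, z scaled (see below). In form: tx ty tz ax ay az; .... A call has 1 to 20 rows; each row shifts and turns the commanded pose from where the row before left it, along the tool's axes as they then stand; what a row does not reach is not made up. The controller multiplies each number of a shift by 10 cm and each number of a turn by 60 degrees. A row lasts 1/8 s, in which the tool goes at most 62.5 mm and 10.7 degrees, less where a joint would pass 70% of its speed; a pose out of reach is approached as far as the arm can. A call with a number of a shift or a turn outside -1 to 1 is refused whole. A call with a gripper value outside its range is refused whole. OPENING is the opening, from -1 (shut) to 1 (fully open), set as the call begins (- or left out, the last holds). The fingers move at their own pace and stop on an object; FORCE is the grip in N (left out, the last holds). Time passes only in rows, so rows that do not move let the fingers close. It gives the time, the measured TCP pose, the force, the opening and the grip force at its end, in the units of the state.
- bot.read_state(): the state, without advancing time (a new reading comes with each control period).
- vision.get_image(name): name is "scene" or "top" or "wrist"; returns a dict with "image" (400x640x3 uint8, red, green, blue), "range_z" (400x640 float32, m along the optical axis (not along the pixel's ray), 0 where there is no reading), "vfov" (degrees; the focal length in pixels is half the picture's height over the tangent of half this angle, whatever the lens; pixels are square), "cx", "cy" (the principal point, pixels), "T" (4x4, takes a point from camera to world coordinates); the wrist camera has in their place "mount" (4x4, takes a point from camera to tool coordinates, whose origin is the TCP and whose axes are the flange's). Camera axes: x right, y down, z forward; pixel columns grow to the right and rows downward; lengths in m; the calibration is good to about 2 mm. A picture is of the moment at which its call begins: read the wrist's pose just before it.
- bot.close_job(): hands the job in; it is judged then, once.
The state is a dict: "clock": time; "qpos": joint angles; "qvel": joint speeds; "joint_efforts": joint torques, N m; "ee_pos": TCP position; "ee_rot": TCP orientation; "force": force on the tool from outside, world axes, zero at the start; "wrist_torque": the same for the moment, N m; "finger_gap": finger opening in m; "gripper_force": force on a finger pad.
Only numpy, scipy, OpenCV 4.12 (cv2) and the standard library are available. Lean on these libraries where they do the work, as an engineer would, in place of code of your own. Each camera call takes 0.05 s, during which the arm holds its last target. There are 200 camera calls.

### The job

The letter opener lies on the reception desk with its blade pointing to the guest's side, which is the far side of the desk from the robot. Turn it end for end and lay it flat in the wide channel of the mahogany pen tray, handle towards the guest's side and blade towards the robot; do not drop it in. Leave the reading glass with the same kind of handle where it lies.

Things in the scene. Friction and masses are not known exactly. Their poses are not given: they have to be found in the camera images.
- opener: Letter opener flat on the desk, 210 mm long, 70 g: straight dark wooden handle 90 long, 20 wide, 20 high (last 8 mm a brass collar), then a narrow steel blade 120 long, 16 wide, 4 thick, level with the underside. Origin: underside of the handle, 65 mm from its butt, 25 mm from the blade, near the balance point, good to grip across. x to the tip, at the start within 25 degrees of world +x; z up.
- opener_tip (a point): Tip of the letter opener's blade: 145 mm along +x from the opener's origin, 2 mm above its underside. Axes as the opener's.
- tray_bed (a point): Centre of the wide channel's floor (its upper face, 6 mm above the desk) in the fixed mahogany pen tray (grey felt floor), 270 by 141 mm outside. Wide channel 260 mm long (x), 96 wide (y); walls 5 thick, 8 high above the floor. A 30 mm narrow channel on its +y side holds a black pen 10 mm thick. x along the tray to the guest's side, away from the robot, within 20 degrees of world +x; z up.
- reading_glass: Reading glass, to be left alone: the opener's twin in handle and collar, but with a round brass-rimmed lens 82 mm across, 8 mm thick, instead of the blade; 191 mm long, 140 g. It and the opener may lie in each other's place. Origin on the underside of the handle, 65 mm from its butt; x to the lens, whose centre is 85 mm along +x; z up.
Things that resemble listed ones, but are neither listed nor needed, are in the scene too. There is more than one size of the opener; the job needs the middle-sized.

How it is judged (in metres and radians):
At the end, for the whole second after the job is handed in: The letter opener lies at rest, flat on the floor of the tray's wide channel and wholly inside it (not propped on a wall: underside within 4 mm of the floor, tilt under 10 degrees), its handle at the guest's end and its blade's tip at the robot's end. Anywhere within the channel will do (x of opener in the frame of tray_bed above 0.005 m and x of opener_tip in the frame of tray_bed below -0.065 m and y of opener in the frame of tray_bed between -0.047 and 0.047 m and y of opener_tip in the frame of tray_bed between -0.047 and 0.047 m and z of opener in the frame of tray_bed below 0.004 m and z of opener_tip in the frame of tray_bed below 0.006 m and angle between opener's own z axis and vertical below 0.17 rad and linear speed of opener below 0.02 m/s); the robot touches nothing.
It fails at once if the letter opener is let go more than 50 mm above the desk (height (world z) of opener above 0.05 m and height (world z) of opener_tip above 0.03 m and contact force between the fingers and opener below 0.01 N).
It fails at once if the reading glass is moved more than 30 mm (distance of reading_glass from where it was at the start of the episode above 0.03 m).
It also fails if it takes over 32 s, if anything falls off the work surface, if the arm or the gripper's body presses on something with over 40 N, if the wrist force passes 120 N, or if a joint passes its speed limit or range.

## Working session

There is one attempt and no reset: what is moved stays moved. The work goes in short steps, Python scripts to look and compute and a shell command to move; the robot and the scene stay as the last step left them, time stands still between calls to the robot, and variables do not carry over. Pictures are saved under pics/ and viewed, at most 10 in all, crops included, and the job is handed in when it is done.

```bash
ls; mkdir -p pics; python3 - <<'E'
from plant import bot, vision
import cv2,numpy as np
s=bot.read_state();print(s)
for n in ["top","scene"]:
    d=vision.get_image(n);cv2.imwrite(f"pics/{n}0.png",d["image"][:,:,::-1]);np.savez(f"/tmp/{n}0.npz",**d)
    print(n,d["vfov"],d["cx"],d["cy"],np.round(d["T"],4).tolist())
E
```

```text
pics
{'clock': 0.0, 'qpos': array([-7.70690422e+01,  2.05951462e+01,  8.65973503e+01,  1.67952051e-03,
        7.29097479e+01, -6.59418916e+00]), 'qvel': array([-0.07969698, -0.06414947, -0.00700026,  0.03469454, -0.03054404,
       -0.00080405]), 'joint_efforts': array([-9.52806090e-05, -5.15380096e+01, -2.70724708e+01,  6.72621606e-02,
        3.49875167e-02, -1.31482198e-04]), 'ee_pos': array([ 0.20045467, -0.56514198,  0.40384917]), 'ee_rot': array([-1.79898616e+02, -1.33352290e-02,  1.95246402e+01]), 'force': array([ 0.53504191, -0.52659994,  0.59007681]), 'wrist_torque': array([ 0.0004508 ,  0.01639902, -0.00804605]), 'gripper_force': 0.0, 'finger_gap': 0.08778704475602257}
top 54.80826100077106 320.72887243388345 192.1081175923417 [[-0.0038, -0.9973, 0.0731, 0.415], [-1.0, 0.0043, 0.0069, -0.0319], [-0.0072, -0.0731, -0.9973, 0.9749], [0.0, 0.0, 0.0, 1.0]]
scene 55.677307259797296 319.91355775078875 197.7700063356397 [[-0.8739, 0.2918, -0.3888, 0.844], [0.4861, 0.5315, -0.6937, 0.5745], [0.0042, -0.7952, -0.6063, 0.5438], [0.0, 0.0, 0.0, 1.0]]
```

View pics/top0.png

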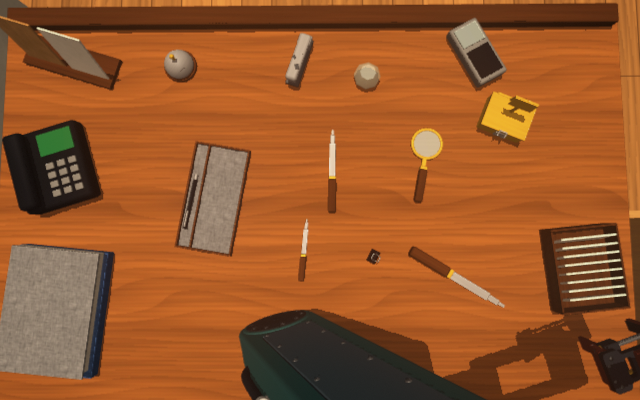

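View pics/scene0.png

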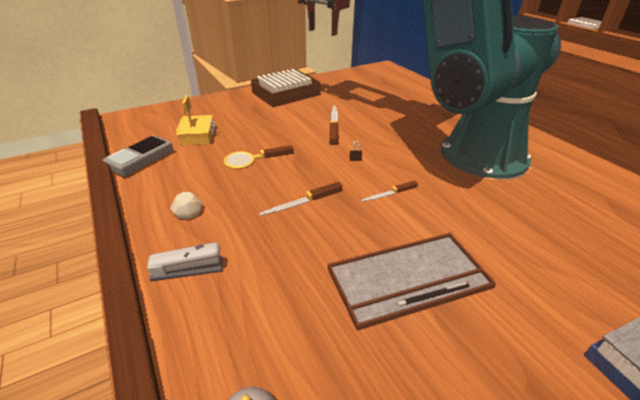

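Top view: candidates are the opener at (332,170), a small one at (304,250), a large one at (455,277), and the reading glass at (425,165). The tray is at (213,199), with its wide channel on the right at about (222,200). At about 2.5 mm/px, the one at (332,170) is about 208 mm long with its tip up (+x), so it is the middle-sized one. I'll measure it and check it in a crop.

```bash
cat > h.py <<'E'
import numpy as np,cv2
def ray(d,uv,z,T=None):
    T=d["T"] if T is None else T
    f=200/np.tan(np.radians(float(d["vfov"])/2)); uv=np.atleast_2d(uv).astype(float)
    r=np.c_[(uv[:,0]-d["cx"])/f,(uv[:,1]-d["cy"])/f,np.ones(len(uv))]@T[:3,:3].T
    return T[:3,3]+r*((z-T[2,3])/r[:,2])[:,None]
def largest(m):
    n,l,s,c=cv2.connectedComponentsWithStats(m.astype(np.uint8));return l==1+np.argmax(s[1:,4])
def px(m): v,u=np.nonzero(m);return np.c_[u,v]
E
python3 - <<'E'
from h import *
d=np.load("/tmp/top0.npz");im=d["image"];hsv=cv2.cvtColor(im,cv2.COLOR_RGB2HSV).astype(int)
H,S,V=[hsv[...,i] for i in range(3)]
def box(m,u0,u1,v0,v1):
    o=np.zeros_like(m);o[v0:v1,u0:u1]=m[v0:v1,u0:u1];return o
bl=largest(box(S<90,315,350,120,190)); ha=largest(box((V<120)&(S>90),315,350,165,220))
P=ray(d,px(bl),.004);Q=ray(d,px(ha),.018)
def line(p):
    c=p.mean(0)[:2];w=np.linalg.svd(p[:,:2]-c)[2][0];w*=np.sign(w[0]);t=(p[:,:2]-c)@w;return c,np.degrees(np.arctan2(w[1],w[0])),c+w*t.min(),c+w*t.max()
for n,p in(("blade",P),("handle",Q)):print(n,len(p),[np.round(x,4) for x in line(p)])
c1=P.mean(0);c2=Q.mean(0);print("centre-line yaw",np.degrees(np.arctan2(*(c1-c2)[1::-1])))
felt=largest(box((S<80)&(V>80),170,255,135,260))
r=cv2.minAreaRect(ray(d,px(felt),.006)[:,:2].astype(np.float32));print("felt",r)
print(np.round(cv2.boxPoints(r),4).tolist())
cv2.imwrite("pics/c1.png",cv2.resize(im[120:265,170:450,::-1],None,fx=2.8,fy=2.8,interpolation=cv2.INTER_CUBIC))
E
```

```text
blade 222 [array([ 0.5786, -0.0537]), np.float64(-1.8197), array([ 0.5294, -0.0521]), array([ 0.6451, -0.0558])]
handle 268 [array([ 0.4767, -0.0527]), np.float64(-2.0317), array([ 0.4355, -0.0512]), array([ 0.518 , -0.0541])]
centre-line yaw -0.563601162881753
felt ((0.4696258306503296, 0.23060515522956848), (0.09280477464199066, 0.2568334937095642), 79.91374969482422)
[[0.335099995136261, 0.20739999413490295], [0.5878999829292297, 0.1624000072479248], [0.604200005531311, 0.25380000472068787], [0.3513000011444092, 0.298799991607666]]
```

View pics/c1.png

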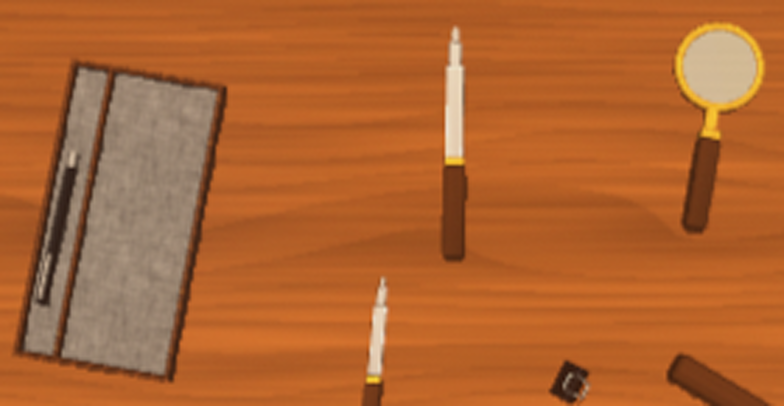

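The crop confirms it: brass collar at crop (455,160), blade pointing up, and the reading glass is the separate item at (715,70). Opener origin is about (0.5005, -0.053) with yaw about -1.5°. The channel centre is (0.470, 0.231) with yaw -10.1°. Moving above it now.

```bash
python3 -m inch '0.378 -0.318 0.1 0 0 0;0.378 -0.318 0.1 0 0 0;0.378 -0.318 0.1 0 0 0;0.378 -0.318 0.1 0 0 0;0.378 -0.318 0.1 0 0 0;0.378 -0.318 0.1 0 0 0;0.378 -0.318 0.1 0 0 0;0.378 -0.318 0.1 0 0 0;0.378 -0.318 0.1 0 0 0;0.378 -0.318 0.1 0 0 0;0.378 -0.318 0.1 0 0 0;0.378 -0.318 0.1 0 0 0;0 0 0 0 0 0.175;0 0 0 0 0 0.175;0 0 0 0 0 0;0 0 0 0 0 0' 1 20
python3 - <<'E'
from plant import bot, vision
from h import *
from scipy.spatial.transform import Rotation as R
s=bot.read_state();d=vision.get_image("wrist");print(s["clock"],s["ee_pos"],s["ee_rot"])
T=np.eye(4);T[:3,:3]=R.from_euler("xyz",s["ee_rot"],degrees=True).as_matrix();T[:3,3]=s["ee_pos"];T=T@d["mount"]
d["T"]=T;np.savez("/tmp/w1.npz",**d);cv2.imwrite("pics/w1.png",d["image"][:,:,::-1])
t=np.linalg.inv(T)@[.5005,-.053,.02,1];f=200/np.tan(np.radians(d["vfov"]/2));print("expected origin px",t[0]/t[2]*f+d["cx"],t[1]/t[2]*f+d["cy"])
E
```

```text
clock: 2.1
ee_pos: [0.5004, -0.0543, 0.2846]
ee_rot: [-180.0, 0.0, -1.3]
force: [0.1, -0.6, -0.6]
finger_gap: 0.0878
gripper_force: 0.0
2.1 [ 0.50036686 -0.0543178   0.28457884] [-1.79990163e+02  1.79247692e-02 -1.28587754e+00]
expected origin px 315.84496246647444 204.4584589035718
```

View pics/w1.png

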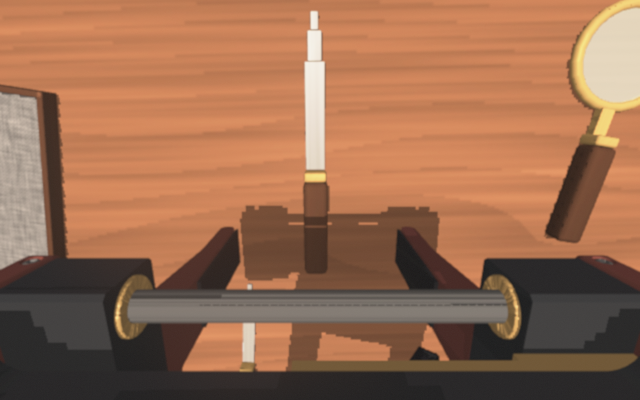

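The wrist view shows the opener centred between the fingers: tip (314,11), blade root (315,171), butt (316,272). The glass is well off to the right.

```bash
python3 - <<'E'
from h import *
d=np.load("/tmp/w1.npz")
print(ray(d,[[314,11],[315,171]],.004).round(4),ray(d,[[315,183],[316,240],[316,272]],.02).round(4))
E
```

```text
[[ 0.6467 -0.055   0.004 ]
 [ 0.5255 -0.0528  0.004 ]] [[ 0.5185 -0.0527  0.02  ]
 [ 0.4693 -0.0524  0.02  ]
 [ 0.4394 -0.0517  0.02  ]]
```

```bash
python3 -m inch '0 -0.016 0 0 0 0;0 0 0.3 0 0 0;0 0 0.3 0 0 0;0 0 0.2 0 0 0;0 0 0.1 0 0 0;0 0 0.085 0 0 0;0 0 0 0 0 0;0 0 0 0 0 0'; python3 -m inch '0 0 0 0 0 0;0 0 0 0 0 0;0 0 0 0 0 0;0 0 0 0 0 0;0 0 0 0 0 0;0 0 0 0 0 0;0 0 0 0 0 0;0 0 0 0 0 0' -1 25
```

```text
clock: 3.15
ee_pos: [0.5008, -0.0527, 0.1867]
ee_rot: [180.0, -0.1, -1.5]
force: [-0.4, -0.3, 0.7]
finger_gap: 0.088
gripper_force: 0.0
clock: 4.15
ee_pos: [0.5005, -0.0526, 0.1861]
ee_rot: [-180.0, 0.0, -1.5]
force: [-1.0, 0.3, 0.1]
finger_gap: 0.0198
gripper_force: 25.0
```

```bash
python3 -m inch '0 0 -0.1 0 0 0;0 0 -0.3 0 0 0;0 0 -0.4 0 0 0;0 0 -0.2 0 0 0;0 0 0 0 0 0'; python3 -m inch '0 0 0 0 0 -0.08;0 0 0 0 0 -0.168;0 0 0 0 0 -0.168;0 0 0 0 0 -0.168;0 0 0 0 0 -0.168;0 0 0 0 0 -0.168;0 0 0 0 0 -0.168;0 0 0 0 0 -0.168;0 0 0 0 0 -0.168;0 0 0 0 0 -0.168;0 0 0 0 0 -0.168;0 0 0 0 0 -0.168;0 0 0 0 0 -0.168;0 0 0 0 0 -0.168;0 0 0 0 0 -0.168;0 0 0 0 0 -0.168;0 0 0 0 0 -0.168;0 0 0 0 0 -0.088;0 0 0 0 0 0;0 0 0 0 0 0'
```

```text
clock: 4.78
ee_pos: [0.5012, -0.0527, 0.2881]
ee_rot: [180.0, -0.2, -1.5]
force: [0.3, 0.2, -1.9]
finger_gap: 0.0197
gripper_force: 25.0
clock: 7.28
ee_pos: [0.5003, -0.0526, 0.2856]
ee_rot: [180.0, -0.1, 169.8]
force: [0.3, 0.8, 0.4]
finger_gap: 0.02
gripper_force: 25.0
```

```bash
python3 -m inch '0.029 0.195 0 0 0 0;0.058 0.39 0 0 0 0;0.058 0.39 0 0 0 0;0.058 0.39 0 0 0 0;0.058 0.39 0 0 0 0;0.058 0.39 0 0 0 0;0.058 0.39 0 0 0 0;0.029 0.195 0 0 0 0;0 0 0 0 0 0;0 0 0 0 0 0'
python3 - <<'E'
from plant import bot, vision
from h import *
from scipy.spatial.transform import Rotation as R
s=bot.read_state();d=vision.get_image("wrist")
T=np.eye(4);T[:3,:3]=R.from_euler("xyz",s["ee_rot"],degrees=True).as_matrix();T[:3,3]=s["ee_pos"];d["T"]=T@d["mount"]
np.savez("/tmp/w2.npz",**d);cv2.imwrite("pics/w2.png",d["image"][:,:,::-1])
E
```

```text
clock: 8.52
ee_pos: [0.5084, 0.2223, 0.286]
ee_rot: [-180.0, -0.0, 169.9]
force: [0.3, 0.3, -0.1]
finger_gap: 0.0198
gripper_force: 25.0
```

View pics/w2.png

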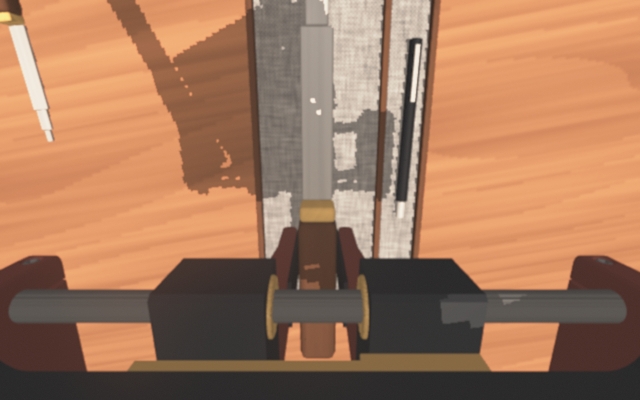

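The blade points to the robot along the channel. The left wall inner edge is about (257,100) to (265,250), the divider about (381,100) to (376,250), and the collar is at (317,210).

```bash
python3 - <<'E'
from h import *
d=np.load("/tmp/w2.npz")
p=ray(d,[[257,100],[265,250],[381,100],[376,250]],.010)[:,:2]
c=np.array([.4696,.2306]);a=np.radians(-10.1);u=np.array([np.cos(a),np.sin(a)]);v=np.array([-u[1],u[0]])
print("walls in tray frame",((p-c)@np.c_[u,v]).round(4))
q=np.array([[.5084,.2223]]);print("tcp",((q-c)@np.c_[u,v]).round(4))
E
```

```text
walls in tray frame [[-0.0429 -0.0488]
 [ 0.0851 -0.0481]
 [-0.0428  0.049 ]
 [ 0.0851  0.0511]]
tcp [[ 0.0397 -0.0014]]
```

The tray pose checks out, and the tool is about 1 mm off the channel centreline. Lowering now.

```bash
python3 -m inch '0 0 0.2 0 0 0;0 0 0.3 0 0 0;0 0 0.2 0 0 0;0 0 0.1 0 0 0;0 0 0.06 0 0 0;0 0 0.04 0 0 0;0 0 0.02 0 0 0;0 0 0 0 0 0;0 0 0 0 0 0;0 0 0 0 0 0'; python3 -m inch '0 0 0.01 0 0 0;0 0 0.01 0 0 0;0 0 0 0 0 0;0 0 0 0 0 0'
```

```text
clock: 9.82
ee_pos: [0.5086, 0.2234, 0.1944]
ee_rot: [180.0, 0.0, 169.9]
force: [0.3, -0.2, -0.4]
finger_gap: 0.02
gripper_force: 25.0
clock: 10.32
ee_pos: [0.5085, 0.2233, 0.1922]
ee_rot: [180.0, -0.0, 169.9]
force: [0.4, 0.4, 0.4]
finger_gap: 0.0198
gripper_force: 25.0
```

```bash
python3 -m inch '0 0 0.005 0 0 0;0 0 0.005 0 0 0;0 0 0 0 0 0;0 0 0 0 0 0'
```

```text
clock: 10.82
ee_pos: [0.5085, 0.2233, 0.1921]
ee_rot: [180.0, 0.0, 169.9]
force: [-2.3, -0.4, 10.4]
finger_gap: 0.02
gripper_force: 25.0
```

The opener is touching the floor with about 10 N. I'll ease up slightly, open partway and retreat.

```bash
python3 -m inch '0 0 -0.007 0 0 0;0 0 0 0 0 0' - ; python3 -m inch '0 0 0 0 0 0;0 0 0 0 0 0;0 0 0 0 0 0;0 0 0 0 0 0;0 0 0 0 0 0' 0; python3 -m inch '0 0 -0.1 0 0 0;0 0 -0.2 0 0 0;0 0 -0.4 0 0 0;0 0 -0.4 0 0 0;0 0 -0.4 0 0 0;0 0 0 0 0 0;0 0 0 0 0 0'
python3 - <<'E'
from plant import bot, vision
from h import *
d=vision.get_image("scene");w=vision.get_image("wrist")
cv2.imwrite("pics/end.png",np.vstack([cv2.resize(d["image"],(448,280)),cv2.resize(w["image"],(448,280))])[:,:,::-1])
E
```

```text
clock: 11.08
ee_pos: [0.5085, 0.2233, 0.1921]
ee_rot: [180.0, 0.0, 169.9]
force: [-0.6, 0.0, 5.4]
finger_gap: 0.0196
gripper_force: 25.0
clock: 11.7
ee_pos: [0.5085, 0.2233, 0.1918]
ee_rot: [180.0, -0.0, 169.9]
force: [0.1, -0.1, 1.1]
finger_gap: 0.0444
gripper_force: 0.0
clock: 12.58
ee_pos: [0.5081, 0.2231, 0.3418]
ee_rot: [-180.0, -0.0, 169.9]
force: [-0.5, -0.1, 0.2]
finger_gap: 0.0438
gripper_force: 0.0
```

View pics/end.png

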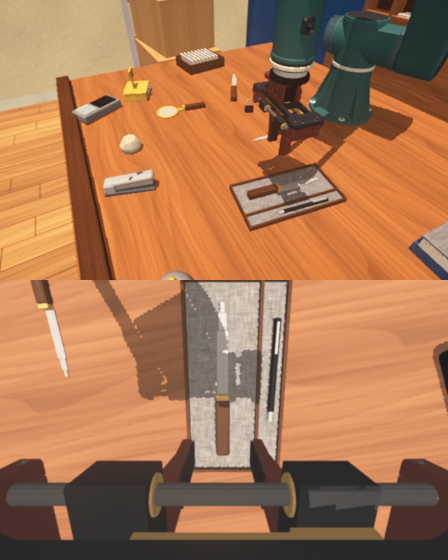

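The picture shows the opener flat in the wide channel. In the lower wrist view its tip is at about (222,302) towards the robot and its butt at (223,453) towards the guest. The glass is still in place at (170,112) in the upper view.

```bash
python3 -c "
from plant import bot
print(bot.close_job())"
```

```text
the job is handed in; nothing more can be done
None
```

The middle-sized letter opener lies flat in the tray's wide channel, handle to the guest's side and blade to the robot; the reading glass was left alone, and the job was handed in at about 13 s (no verdict was returned).

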